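# Date-stamp the top batch card

## Task

Take the date stamp from its ink pad and press it down squarely inside the empty outlined box on the top card in the stamping jig: about 12 N, held steadily for a good second and never hard, without tilting or sliding it. Lift it straight off well clear of the card and stand it upright back on the ink pad, leaving the pen and the sample pots alone.

Things in the scene. Friction and masses are not known exactly. Their poses are not given: they have to be found in the camera images.
- stamp: Loose hand date stamp, 70 g, 25 x 42 x 76 mm, starts standing on the ink pad. Origin: centre of its flat underside; z up along the handle. Foot block 22 mm (its x) by 42 mm (its y), 18 mm high; neck 16 mm thick from 18 to 47 mm; round grip head 24 mm thick from 47 to 76 mm. A half turn about z makes no difference.
- ink_pad: Fixed open ink pad tin lying on the worktop, outside 40 (x) x 60 (y) mm, its open lid lying flat next to it on its +x side (to x = +64 mm, 6 mm high). Origin: centre of the tin's underside; the 3 mm rim is 14 mm high.
- ink_pad_top (a point): Centre of the pad's top, 8 mm above the worktop, inside the tin's rim (inside 34 mm along x, 54 mm along y). The stamp stands here, its long side along the tin's long side.
- jig: Fixed aluminium stamping jig, 112 (x) x 132 (y) mm, frame 12 mm high, holding a pack of plain cards 76 x 96 mm. Origin: centre of its underside on the worktop. The number of cards differs: the top card lies 14 to 24 mm above the worktop and its height is not reported. The pack rests on a soft bed that yields straight down by about 1 mm per 3 N (12 mm at most) and sideways by 1 mm per 1.5 N, and springs back.
- mark_box (a point): Point on the worktop plane vertically below the centre of the empty outlined box printed on the top card; axes as the jig's. It does NOT give the card's height. The box is 32 mm along x and 52 mm along y inside its 1 mm lines; the stamp's foot fits in it with its long side along y.
- bed_x (a joint): Sideways shift of the card pack along the jig's x (m), 0 at rest, spring-centred. It follows the stamp if the stamp slides while pressed.
- bed_y (a joint): The same along the jig's y (m).
- pen_red: Bystander: loose red pen 142 mm long, 12 mm thick, lying on the worktop between tin and jig. Origin: middle of its underside.
- sample_pot_2: Bystander: loose sample pot with a white lid, diameter 50 mm, 66 mm high, standing on the worktop beyond the work. Origin: centre of its underside.
Things that resemble listed ones, but are neither listed nor needed, are in the scene too. There is more than one size of the stamp; the job needs the smallest.

How it is judged (in metres and radians):
On the way, in this order (a step that is already met when the one before it is completed fails the run):
1. the stamp is lifted off the ink pad (underside over 45 mm above the worktop) (height (world z) of stamp above 0.045 m), for 0.1 s.
2. the stamp presses the card with 8 to 17 N for 0.8 s, within 7 mm of the box's centre, within 0.15 rad of square to the box and within 0.07 rad of upright (contact force between stamp and jig between 8 and 17 N and horizontal distance between stamp and mark_box below 0.007 m and angle between the x axis of stamp and the x axis of mark_box, either way round below 0.15 rad and angle between stamp's own z axis and vertical below 0.07 rad), for 0.8 s.
3. the stamp is lifted clear of the card (underside over 45 mm above the worktop) (height (world z) of stamp above 0.045 m and contact force between stamp and jig below 0.1 N), for 0.1 s.
At the end, for the whole second after the job is handed in: The stamp stands upright (within 0.08 rad) and at rest on the pad inside the tin's rim: within 10 mm of the pad's centre, underside 5 to 11 mm above the worktop, long side along the tin's within 0.4 rad, released (horizontal distance between stamp and ink_pad_top below 0.01 m and height (world z) of stamp between 0.005 and 0.011 m and angle between stamp's own z axis and vertical below 0.08 rad and angle between the x axis of stamp and the x axis of ink_pad, either way round below 0.4 rad and linear speed of stamp below 0.02 m/s and contact force between stamp and the fingers below 0.1 N); the robot touches nothing.
It fails at once if the stamp is pressed on the card or jig with more than 22 N (contact force between stamp and jig above 22 N).
It fails at once if the stamp presses card or jig (over 2 N) more than 9 mm from the box's centre, or tilted more than 0.12 rad (contact force between stamp and jig above 2 N and (horizontal distance between stamp and mark_box above 0.009 m or angle between stamp's own z axis and vertical above 0.12 rad)).
It fails at once if the stamp is slid under load: the card pack is dragged sideways by more than 3 mm (value of joint any of bed_x, bed_y above 0.003 m or value of joint any of bed_x, bed_y below -0.003 m).
It fails at once if the fingers press on the jig or card (contact force between the fingers and jig above 3 N).
It fails at once if the pen or the sample pot is moved by more than 20 mm (distance of any of pen_red, sample_pot_2 from where it was at the start of the episode above 0.02 m).
It also fails if it takes over 56 s, if anything falls off the work surface, if the arm or the gripper's body presses on something with over 40 N, if the wrist force passes 120 N, or if a joint passes its speed limit or range.

## Robot

A 7-joint arm with a two-finger parallel gripper is mounted at the origin on a cart in front of the work surface, level with it; the furniture and walls round the work are solid. World frame = base frame: x ahead of the robot, y to its left, z up, the work surface at z = 0. Lengths are in m, angles in degrees, forces in N, time in s.
With the tool pointing down it reaches from about 0.425 to 0.875 m from the base axis. Payload 4.7 kg.
Tool frame: the origin (TCP) lies on the front face of the gripper's body, between the roots of the fingers; the fingertips stand 70 mm ahead of it and the grasp point (between the pads) lies 51 mm ahead of it; z points along the fingers, y is the direction in which the jaws open and shut (so a half turn about z gives the same grasp; the last joint's range is limited). The gripper opens to 87 mm and grips with 3 to 60 N. Pads are 19 mm wide; open, the fingers measure 117 mm over their backs; the gripper's body (75 mm by 190 mm) begins 51 mm behind the grasp point.
Start: joints at [-74.536, 18.392, -4.016, 83.108, 1.295, 78.541, -3.26], TCP at [0.164, 0.629, 0.292] pointing down, gripper open.
Joint ranges: [-163.93, 163.93], [-17.29, 119.83], [-79.2, 71.16], [3.27, 140.29], [-89.18, 269.18], [5.43, 117.66], [-154.24, 154.24]. Speed limits (degrees/s): [147.25, 147.25, 180, 180, 180, 180, 180].

## Interface

Orientations are given as [roll, pitch, yaw] about the fixed x, y, z axes, in that order (R = Rz(yaw) Ry(pitch) Rx(roll)).
In Python, from cell import env gives the robot as it stands.
- The arm moves only by the tool drive_tool, never from a script. Its argument "commands" is a list of rows, each a list of 7 numbers: the shift along the tool's x, y, z in cm, then the turn, a rotation vector about the tool's x, y, z in degrees, then the opening, from 0 (shut) to 1 (fully open). In form: [[tx, ty, tz, rx, ry, rz, hand], ...]. A call has 1 to 20 rows; each row shifts and turns the commanded pose from where the row before left it, along the tool's axes as they then stand; what a row does not reach is not made up. A row lasts 1/12 s, in which the tool goes at most 41.7 mm and 7.16 degrees, less where a joint would pass 70% of its speed; a pose out of reach is approached as far as the arm can. A call is refused whole if a number of a shift passes 4.17 or a number of a turn 7.16, either way. A call with a gripper value outside its range is refused whole. The fingers move at their own pace and stop on an object; "force" is the grip in N (left out, the last holds). Time passes only in rows, so rows that do not move let the fingers close. It gives the time, the measured TCP pose, the force and the opening at its end, in the units of the state.
- env.get_obs(): the state, without advancing time (a new reading comes with each control period).
- env.read_camera(name): name is "scene" or "top"; returns a dict with "img" (420x560x3 uint8, blue, green, red), "mtx" (3x3 intrinsics, pixels), "pose" (4x4, takes a point from camera to world coordinates). Camera axes: x right, y down, z forward; pixel columns grow to the right and rows downward; lengths in m; the calibration is good to about 2 mm. A picture is of the moment at which its call begins. There is no depth.
- env.sign_off(): hands the job in, once; it reports no verdict.
The state is a dict: "time_s": time; "qpos": joint angles; "joint_velocities": joint speeds; "effort": joint torques, N m; "tool_pos": TCP position; "tool_rot": TCP orientation; "force": force on the tool from outside, world axes, zero at the start; "wrist_torque": the same for the moment, N m; "grip_width": finger opening in m.
Only numpy, scipy, OpenCV 4.12 (cv2) and the standard library are available. Lean on these libraries where they do the work, as an engineer would, in place of code of your own. Each camera call takes 0.05 s, during which the arm holds its last target.

## Working session

There is one attempt and no reset: what is moved stays moved. The work goes in short steps, Python scripts to look and compute and a tool call to move; the robot and the scene stay as the last step left them, time stands still between calls to the robot, and variables do not carry over. Pictures are saved under pics/ and viewed, and the job is handed in when it is done.

Besides the shell and the picture viewer there is one more tool, called after "Request:" as a command line: name --pt "numbers of a row" for each row, then --argument value for the rest. drive_tool: Moves the arm, as the interface text tells. Its arguments: {"type":"object","properties":{"commands":{"type":"array"},"force":{"type":"number"}},"required":["commands"]}

```bash
mkdir -p pics; ls; python3 - <<'E'
from cell import env
import cv2
o=env.get_obs(); print(o)
for n in("scene","top"):
    c=env.read_camera(n); cv2.imwrite(f"pics/{n}0.png",c["img"]); print(n,c["mtx"].round(2).tolist(),c["pose"].round(4).tolist())
E
```

```text
pics
{'time_s': 0.0, 'qpos': array([-74.53784344,  18.43833032,  -4.01419956,  83.1744712 ,
         1.29514754,  78.54256651,  -3.26011002]), 'joint_velocities': array([-0.03802125, -0.05155631,  0.11327849, -0.02504502, -0.0646006 ,
       -0.04740584, -0.03528779]), 'effort': array([-5.16359778e-04, -4.91289783e+01, -4.03998401e-01, -3.12528992e+01,
       -6.39036717e-02,  4.38574667e-02,  1.94277945e-04]), 'tool_pos': array([0.16439019, 0.62842656, 0.29117327]), 'tool_rot': array([-1.79889880e+02,  6.41798472e-03,  1.65346245e+02]), 'force': array([-0.38724576, -0.18074062, -0.07237586]), 'wrist_torque': array([-0.04666181,  0.00632005,  0.00861267]), 'grip_width': 0.08707523915214284}
scene [[515.21, 0.0, 275.29], [0.0, 515.21, 213.08], [0.0, 0.0, 1.0]] [[0.7257, -0.4577, 0.5136, 0.0565], [-0.6879, -0.4953, 0.5306, -0.5984], [0.0115, -0.7384, -0.6743, 0.7149], [0.0, 0.0, 0.0, 1.0]]
top [[467.38, 0.0, 285.66], [0.0, 467.38, 215.17], [0.0, 0.0, 1.0]] [[-0.0241, -0.974, 0.2254, 0.3441], [-0.9997, 0.0222, -0.0111, -0.0524], [0.0058, -0.2256, -0.9742, 0.9827], [0.0, 0.0, 0.0, 1.0]]
```

View pics/scene0.png

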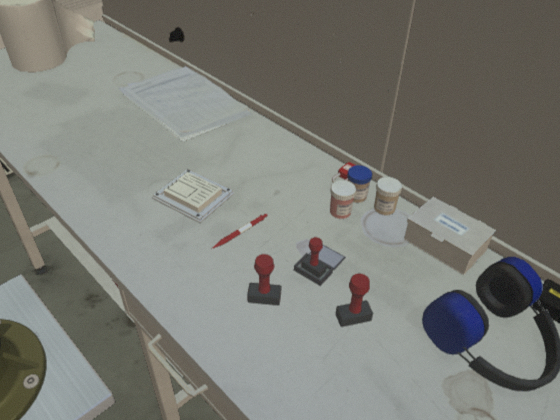

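View pics/top0.png

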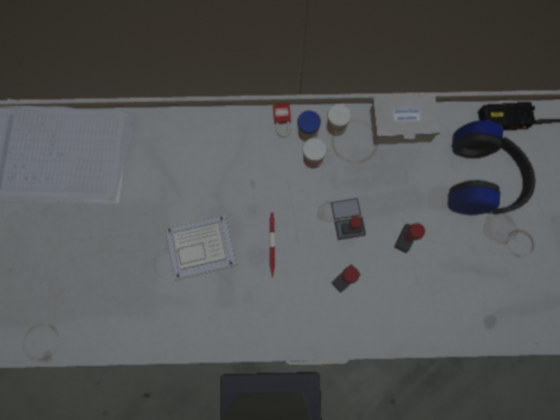

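The scene view shows the stamp on the tin at about (315,260), with larger stamps at (265,280) and (355,300). The jig is at (193,193) and the pen at (240,230). In the top view the tin is at (348,220), the jig at (201,247) and the pen at (272,243). I'll zoom in next.

```bash
python3 - <<'E'
import cv2,numpy as np
t=cv2.imread("pics/top0.png");s=cv2.imread("pics/scene0.png")
def z(i,x,y,w,h,k):
    c=i[y:y+h,x:x+w]; c=cv2.resize(c,None,fx=k,fy=k,interpolation=cv2.INTER_CUBIC); return np.clip(c.astype(float)*1.6,0,255).astype('uint8')
cv2.imwrite("pics/z1.png",np.hstack([z(t,160,210,80,75,5),z(t,320,190,80,75,5)]))
cv2.imwrite("pics/z2.png",np.hstack([z(s,150,160,80,75,5),z(s,280,225,80,75,5)]))
E
```

```text
(no output)
```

View pics/z1.png

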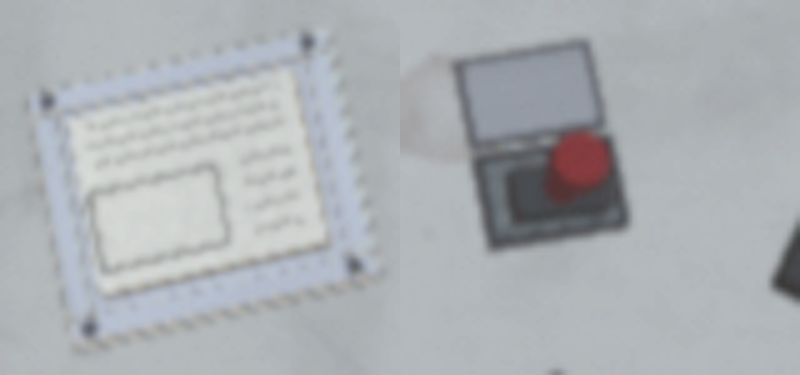

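View pics/z2.png

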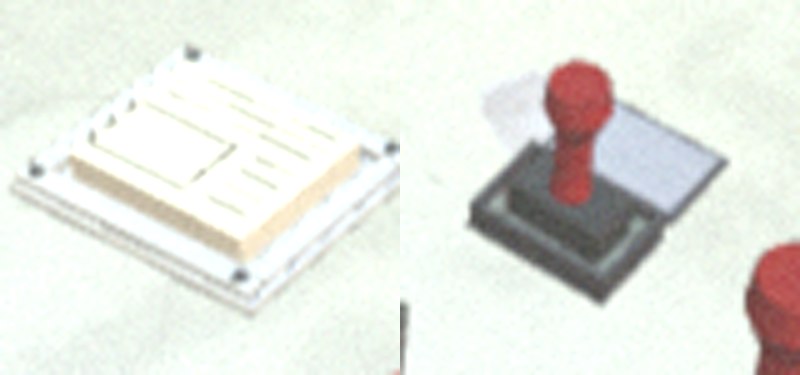

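```bash
cat > h.py <<'E'
import cv2,numpy as np
K={'scene':np.array([[515.21,0,275.29],[0,515.21,213.08],[0,0,1]]),'top':np.array([[467.38,0,285.66],[0,467.38,215.17],[0,0,1]])}
P={'scene':np.array([[0.7257,-0.4577,0.5136,0.0565],[-0.6879,-0.4953,0.5306,-0.5984],[0.0115,-0.7384,-0.6743,0.7149]]),
'top':np.array([[-0.0241,-0.974,0.2254,0.3441],[-0.9997,0.0222,-0.0111,-0.0524],[0.0058,-0.2256,-0.9742,0.9827]])}
def ray(n,p): return P[n][:,3],P[n][:,:3]@np.linalg.solve(K[n],[p[0],p[1],1])
def plane(n,p,z):
    o,d=ray(n,p); return o+d*(z-o[2])/d[2]
def proj(n,X):
    c=P[n][:,:3].T@(np.asarray(X)-P[n][:,3]); u=K[n]@c; return u[:2]/u[2]
def tri(a,b):
    M=[K[n]@np.c_[P[n][:,:3].T,-P[n][:,:3].T@P[n][:,3]] for n in('scene','top')]
    X=cv2.triangulatePoints(M[0],M[1],np.array(a,float).reshape(2,1),np.array(b,float).reshape(2,1)).ravel(); return X[:3]/X[3]
E
python3 - <<'E'
from h import *
f=lambda L,ox,oy:[np.array([x/5+ox-.4,y/5+oy-.4]) for x,y in L]
# order: TL TR BR BL in top view
bt=f([(92,192),(213,165),(228,242),(104,272)],160,210)
ct=f([(70,115),(294,68),(328,243),(104,295)],160,210)
jt=f([(47,100),(307,41),(355,264),(89,328)],160,210) # screws
tt=f([(75,157),(208,135),(228,222),(90,248)],320,190)
bs=f([(132,104),(235,148),(190,187),(93,148)],150,160)
js=f([(192,53),(392,148),(239,273),(36,170)],150,160)
ts=f([(138,143),(263,226),(203,300),(72,210)],280,225)
for n,a,b in(("box",bs,bt),("screws",js,jt),("tin",ts,tt)):
    X=np.array([tri(p,q) for p,q in zip(a,b)]); print(n,X.round(4).tolist(),X.mean(0).round(4))
    for z in(.012,.014,.019,.024):
        for m,pp in(("top",b),("scene",a)):
            Y=np.array([plane(m,p,z)[:2] for p in pp]); 
            print(' ',z,m,Y.mean(0).round(4),[round(float(np.degrees(np.arctan2(*((Y[i]-Y[j])*[-1,1])))),1) for i,j in((0,1),(3,2))],[round(float(np.linalg.norm(Y[i]-Y[j])),4) for i,j in((0,1),(1,2),(2,3),(3,0))])
h=tri(f([(178,93)],280,225)[0],f([(181,160)],320,190)[0]); print("head",h)
E
```

```text
box [[0.4993, 0.1617, 0.0252], [0.5122, 0.1108, 0.024], [0.4816, 0.1031, 0.0249], [0.4701, 0.1551, 0.0205]] [0.4908 0.1327 0.0237]
  0.012 top [0.4918 0.1353] [11.5, 12.5] [0.0515, 0.0334, 0.0525, 0.0343]
  0.012 scene [0.4988 0.1447] [15.2, 17.2] [0.056, 0.0302, 0.0508, 0.0324]
  0.014 top [0.4915 0.135 ] [11.5, 12.5] [0.0514, 0.0333, 0.0524, 0.0342]
  0.014 scene [0.4975 0.1426] [15.2, 17.2] [0.0559, 0.0301, 0.0506, 0.0323]
  0.019 top [0.4907 0.134 ] [11.5, 12.5] [0.0511, 0.0331, 0.0522, 0.034]
  0.019 scene [0.4944 0.1373] [15.2, 17.2] [0.0555, 0.0299, 0.0503, 0.0321]
  0.024 top [0.49  0.133] [11.5, 12.5] [0.0509, 0.033, 0.0519, 0.0338]
  0.024 scene [0.4912 0.132 ] [15.2, 17.2] [0.0551, 0.0297, 0.0499, 0.0318]
screws [[0.5422, 0.1822, 0.0179], [0.5656, 0.0732, 0.017], [0.47, 0.0526, 0.0188], [0.4467, 0.1616, 0.018]] [0.5061 0.1174 0.0179]
  0.012 top [0.5065 0.1187] [11.9, 12.3] [0.112, 0.0979, 0.1124, 0.0987]
  0.012 scene [0.5104 0.1232] [11.8, 12.2] [0.1133, 0.0973, 0.1117, 0.0982]
  0.014 top [0.5061 0.1184] [11.9, 12.3] [0.1118, 0.0977, 0.1122, 0.0985]
  0.014 scene [0.509
[... 426 characters left out ...]
.0068], [0.5158, -0.1727, 0.0125]] [ 0.5395 -0.1993  0.0117]
  0.012 top [ 0.5384 -0.1985] [8.3, 9.4] [0.0578, 0.0384, 0.0597, 0.0396]
  0.012 scene [ 0.5403 -0.1998] [3.5, 3.7] [0.0594, 0.0422, 0.0613, 0.0422]
  0.014 top [ 0.538  -0.1982] [8.3, 9.4] [0.0577, 0.0383, 0.0596, 0.0396]
  0.014 scene [ 0.5389 -0.2009] [3.5, 3.7] [0.0592, 0.042, 0.0611, 0.042]
  0.019 top [ 0.537  -0.1974] [8.3, 9.4] [0.0574, 0.0381, 0.0593, 0.0393]
  0.019 scene [ 0.5355 -0.2038] [3.5, 3.7] [0.0588, 0.0417, 0.0607, 0.0417]
  0.024 top [ 0.536  -0.1967] [8.3, 9.4] [0.0571, 0.0379, 0.059, 0.0391]
  0.024 scene [ 0.5321 -0.2066] [3.5, 3.7] [0.0584, 0.0414, 0.0603, 0.0414]
head [ 0.53703483 -0.20125416  0.08040345]
```

```bash
python3 - <<'E'
from h import *
import cv2
for m,(x0,y0,x1,y1) in(("top",(330,195,370,245)),("scene",(290,230,335,290))):
    i=cv2.imread(f"pics/{m}0.png")[y0:y1,x0:x1].astype(int)
    r=((i[...,2]-i[...,1]>40)).astype('uint8')
    ys,xs=np.nonzero(r); print(m,xs.min()+x0,xs.max()+x0,ys.min()+y0,ys.max()+y0)
    if m=="scene": r[ys.min()+14:]=0
    (c,rad)=cv2.minEnclosingCircle(np.argwhere(r)[:,::-1].astype(np.float32)); print(c[0]+x0,c[1]+y0,rad)
i=cv2.imread("pics/top0.png")[185:255,315:385]
cv2.imwrite("pics/z3.png",np.clip(cv2.resize(i,None,fx=8,fy=8,interpolation=cv2.INTER_CUBIC).astype(float)*2.2,0,255).astype('uint8'))
for p in((355.8,221.6),(356,221.8)): print(plane("top",p,.07),plane("top",p,.078))
print(plane("scene",(315.2,243.2),.07))
E
```

```text
top 352 360 218 225
356.0 221.0 4.472236156463623
scene 310 321 238 265
315.3333339691162 244.3333330154419 6.87194299697876
[ 0.53888195 -0.20272319  0.07      ] [ 0.53717464 -0.20140558  0.078     ]
[ 0.538464   -0.20309966  0.07      ] [ 0.53676036 -0.20177875  0.078     ]
[ 0.54523692 -0.19489109  0.07      ]
```

View pics/z3.png

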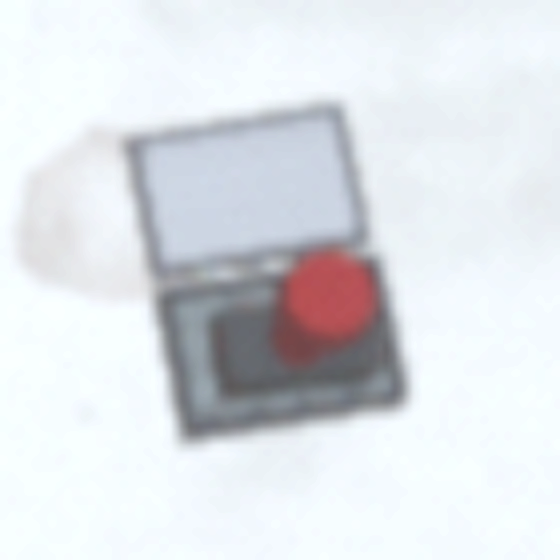

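The top view shows the stamp foot turned about 8° and the tin about 9.5°. The head is near (0.539, -0.202), and the box is near (0.491, 0.134) with the jig turned 12°. I'll turn the tool to yaw 98° first, so the jaws lie along the stamp's x.

Request:
drive_tool --pt "0 0 0 0 0 6.73 1" --pt "0 0 0 0 0 6.73 1" --pt "0 0 0 0 0 6.73 1" --pt "0 0 0 0 0 6.73 1" --pt "0 0 0 0 0 6.73 1" --pt "0 0 0 0 0 6.73 1" --pt "0 0 0 0 0 6.73 1" --pt "0 0 0 0 0 6.73 1" --pt "0 0 0 0 0 6.73 1" --pt "0 0 0 0 0 6.73 1" --pt "0 0 0 0 0 0 1" --pt "0 0 0 0 0 0 1"

```text
time_s: 1.1
tool_pos: [0.1644, 0.6287, 0.2918]
tool_rot: [-180.0, 0.0, 98.2]
force: [0.2, -0.4, 0.2]
grip_width: 0.0871
```

```bash
cat >> h.py <<'E'
from scipy.spatial.transform import Rotation as Rn
def togo(o,tgt):
    R=Rn.from_euler('xyz',o['tool_rot'],degrees=True).as_matrix(); return (R.T@(np.array(tgt)-o['tool_pos'])*100).round(2)
def st():
    from cell import env
    o=env.get_obs(); print(round(o['time_s'],2),o['tool_pos'].round(4),o['tool_rot'].round(2),o['force'].round(2),o['wrist_torque'].round(3),round(o['grip_width'],4),o['qpos'].round(1)); return o
E
python3 -c "
from h import *
o=st();print(togo(o,[.539,.3,.22]),togo(o,[.539,-.202,.20])-togo(o,[.539,.3,.22]))"
```

```text
1.1 [0.1644 0.6287 0.2918] [-1.7999e+02  5.0000e-02  9.8240e+01] [ 0.25 -0.37  0.18] [-0.059  0.095 -0.042] 0.0871 [-81.4  18.2   4.7  83.4  -1.5  78.4 -68.4]
[-37.89  32.37   7.21] [-49.68  -7.19   2.04]
```

Request:
drive_tool --pt "-2.91 2.49 0.55 0 0 0 1" --pt "-2.91 2.49 0.55 0 0 0 1" --pt "-2.91 2.49 0.55 0 0 0 1" --pt "-2.91 2.49 0.55 0 0 0 1" --pt "-2.91 2.49 0.55 0 0 0 1" --pt "-2.91 2.49 0.55 0 0 0 1" --pt "-2.91 2.49 0.55 0 0 0 1" --pt "-2.91 2.49 0.55 0 0 0 1" --pt "-2.91 2.49 0.55 0 0 0 1" --pt "-2.91 2.49 0.55 0 0 0 1" --pt "-2.91 2.49 0.55 0 0 0 1" --pt "-2.91 2.49 0.55 0 0 0 1" --pt "-2.91 2.49 0.55 0 0 0 1" --pt "0 0 0 0 0 0 1"

```text
time_s: 2.27
tool_pos: [0.5438, 0.2903, 0.2198]
tool_rot: [179.9, 0.4, 97.5]
force: [0.1, -1.8, 0.3]
grip_width: 0.0869
```

Request:
drive_tool --pt "-3.5 -0.5 0.1 0 0 0 1" --pt "-3.5 -0.5 0.1 0 0 0 1" --pt "-3.5 -0.5 0.1 0 0 0 1" --pt "-3.5 -0.5 0.1 0 0 0 1" --pt "-3.5 -0.5 0.1 0 0 0 1" --pt "-3.5 -0.5 0.1 0 0 0 1" --pt "-3.5 -0.5 0.1 0 0 0 1" --pt "-3.5 -0.5 0.1 0 0 0 1" --pt "-3.5 -0.5 0.1 0 0 0 1" --pt "-3.5 -0.5 0.1 0 0 0 1" --pt "-3.5 -0.5 0.1 0 0 0 1" --pt "-3.5 -0.5 0.1 0 0 0 1" --pt "-3.5 -0.5 0.1 0 0 0 1" --pt "-3.5 -0.5 0.1 0 0 0 1" --pt "0 0 0 0 0 0 1" --pt "0 0 0 0 0 0 1" --pt "0 0 0 0 0 0 1"

```text
time_s: 3.68
tool_pos: [0.5372, -0.1947, 0.2065]
tool_rot: [-180.0, -0.1, 98.1]
force: [-0.3, 0.4, 0.1]
grip_width: 0.0871
```

```bash
python3 -c "
from h import *
from cell import env
o=st();print(togo(o,[.539,-.202,.12]))
for n in('top','scene'):
  i=env.read_camera(n)['img'];cv2.imwrite(f'pics/{n}1.png',i)
a=cv2.imread('pics/scene1.png')[140:340,200:440];cv2.imwrite('pics/z4.png',cv2.resize(a,None,fx=3,fy=3))"
```

```text
3.68 [ 0.5372 -0.1947  0.2065] [-1.7998e+02 -5.0000e-02  9.8140e+01] [-0.29  0.37  0.05] [-0.085  0.051 -0.028] 0.0871 [-16.3  14.1  38.7 102.   -9.6  67.2  33.4]
[-0.75  0.08  8.65]
```

View pics/z4.png

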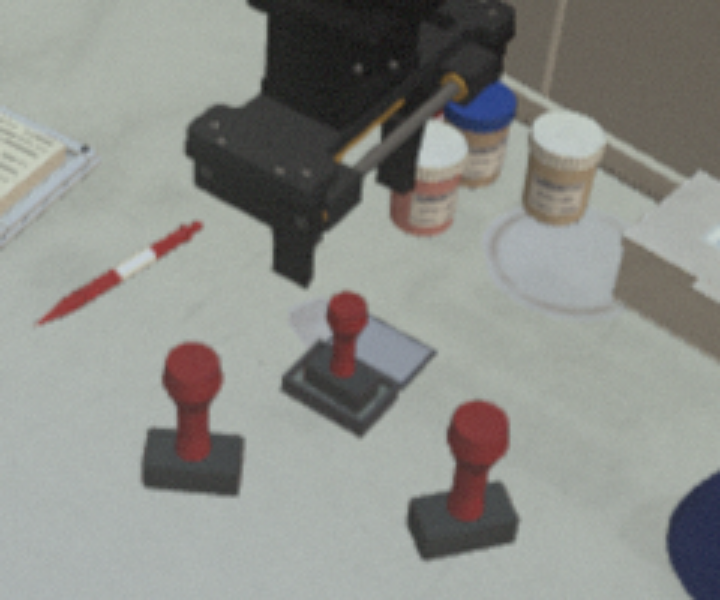

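The gripper is hovering just behind the stamp and everything around it is clear. I'll correct x and y and go down to grasp height.

Request:
drive_tool --pt "-0.75 0.1 1 0 0 0 1" --pt "0 0 2 0 0 0 1" --pt "0 0 1.5 0 0 0 1" --pt "0 0 0.5 0 0 0 1" --pt "0 0 0 0 0 0 1" --pt "0 0 0 0 0 0 1"

```text
time_s: 4.28
tool_pos: [0.5395, -0.2024, 0.1567]
tool_rot: [-180.0, 0.0, 98.1]
force: [-0.5, 0.6, 0.4]
grip_width: 0.087
```

```bash
python3 -c "
from h import *
from cell import env
o=st();print(togo(o,[.539,-.202,.12]))
i=env.read_camera('scene')['img']
a=i[190:300,255:375]
t=env.read_camera('top')['img'][180:260,310:397]
cv2.imwrite('pics/z5.png',np.hstack([cv2.resize(a,(400,366)),cv2.resize(t,(398,366))]))
print(proj('scene',o['tool_pos']-[0,0,.07]),proj('top',o['tool_pos']-[0,0,.07]))"
```

```text
4.28 [ 0.5395 -0.2024  0.1567] [-179.99    0.     98.1 ] [-0.5   0.62  0.42] [-0.092  0.012 -0.02 ] 0.087 [-14.5  18.   38.1 104.2 -12.5  62.   36.2]
[ 0.05 -0.04  3.67]
[316.68214638 240.35471835] [356.91533202 219.51379631]
```

View pics/z5.png

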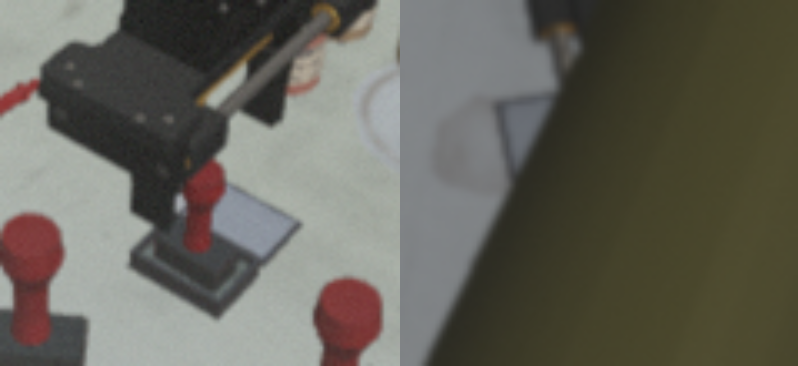

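```bash
python3 -c "
from h import *
print(proj('scene',[.5395,-.2024,.0695]),plane('scene',(315.3,244),.0695),plane('scene',(313.5,243.4),.0695))"
```

```text
[316.05249506 247.31015912] [ 0.54432357 -0.19603374  0.0695    ] [ 0.54307872 -0.19289074  0.0695    ]
```

Request:
drive_tool --pt "0.2 0.1 1 0 0 0 1" --pt "0 0 1.4 0 0 0 1" --pt "0 0 1 0 0 0 1" --pt "0 0 0 0 0 0 1" --pt "0 0 0 0 0 0 1"

```text
time_s: 4.8
tool_pos: [0.5396, -0.2004, 0.1222]
tool_rot: [-179.9, -0.0, 98.0]
force: [0.5, 0.2, 0.4]
grip_width: 0.0872
```

```bash
python3 -c "
from h import *
from cell import env
o=st()
i=env.read_camera('scene')['img']
a=i[200:300,265:365]
cv2.imwrite('pics/z6.png',np.clip(cv2.resize(a,(600,600),interpolation=cv2.INTER_CUBIC)*1.5,0,255).astype('uint8'))"
```

```text
4.8 [ 0.5396 -0.2004  0.1222] [-1.7993e+02 -2.0000e-02  9.8050e+01] [0.47 0.16 0.37] [-0.094  0.016 -0.012] 0.0872 [-13.7  20.5  37.2 105.8 -14.4  58.5  37.4]
```

View pics/z6.png

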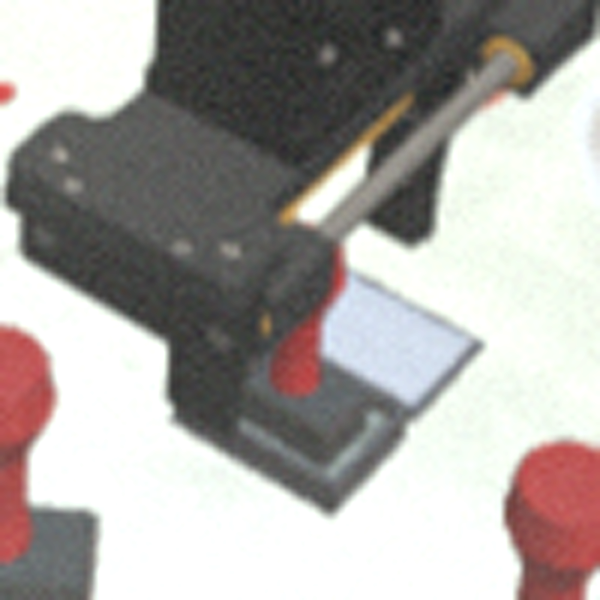

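The scene view puts the midpoint of the fingertips at about (305,332) in the crop, on the stamp's neck axis. It is centred, so I'll close.

Request:
drive_tool --pt "0 0 0 0 0 0 0" --pt "0 0 0 0 0 0 0" --pt "0 0 0 0 0 0 0" --pt "0 0 0 0 0 0 0" --pt "0 0 0 0 0 0 0" --pt "0 0 0 0 0 0 0" --pt "0 0 0 0 0 0 0" --pt "0 0 0 0 0 0 0" --pt "0 0 0 0 0 0 0" --pt "0 0 0 0 0 0 0" --force 15

```text
time_s: 5.68
tool_pos: [0.54, -0.2005, 0.1228]
tool_rot: [180.0, -0.0, 98.0]
force: [-0.1, 0.0, -0.5]
grip_width: 0.0282
```

Request:
drive_tool --pt "0 0 0 0 0 0 0" --pt "0 0 0 0 0 0 0" --pt "0 0 0 0 0 0 0" --pt "0 0 0 0 0 0 0" --force 40

```text
time_s: 6.02
tool_pos: [0.5399, -0.2006, 0.1227]
tool_rot: [-180.0, -0.0, 98.0]
force: [0.6, -0.1, 0.1]
grip_width: 0.021
```

```bash
python3 -c "
from h import *
from cell import env
o=st()
i=env.read_camera('scene')['img']
a=i[200:300,265:365]
cv2.imwrite('pics/z7.png',np.clip(cv2.resize(a,(600,600),interpolation=cv2.INTER_CUBIC)*1.5,0,255).astype('uint8'))"
```

```text
6.02 [ 0.5399 -0.2006  0.1227] [-180.     -0.     98.05] [ 0.6  -0.08  0.07] [-0.027  0.093 -0.005] 0.021 [-13.7  20.5  37.2 105.8 -14.4  58.5  37.4]
```

View pics/z7.png

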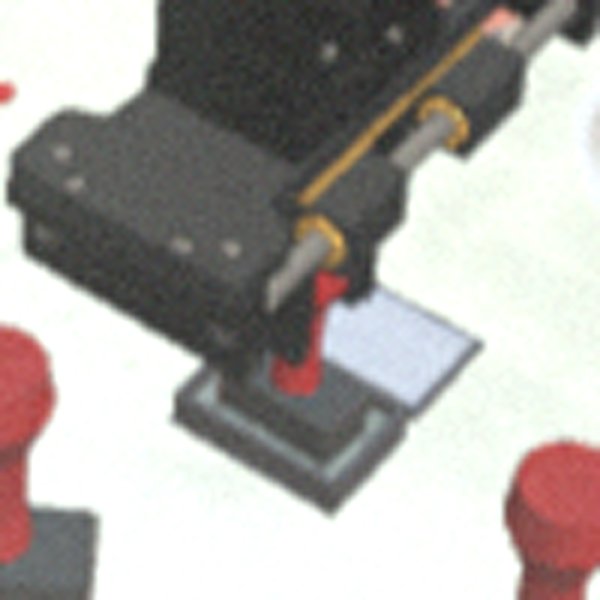

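Request:
drive_tool --pt "0 0 0 0 0 0 0" --pt "0 0 0 0 0 0 0" --pt "0 0 0 0 0 0 0" --pt "0 0 0 0 0 0 0"

```text
time_s: 6.4
tool_pos: [0.54, -0.2005, 0.1227]
tool_rot: [180.0, -0.0, 98.0]
force: [-0.5, -0.0, -0.8]
grip_width: 0.0208
```

Request:
drive_tool --pt "0 0 -0.3 0 0 0 0" --pt "0 0 -0.7 0 0 0 0" --pt "0 0 -1 0 0 0 0" --pt "0 0 -1.5 0 0 0 0" --pt "0 0 -1.5 0 0 0 0" --pt "0 0 -1 0 0 0 0" --pt "0 0 -0.5 0 0 0 0" --pt "0 0 0 0 0 0 0" --pt "0 0 0 0 0 0 0"

```text
time_s: 7.15
tool_pos: [0.5399, -0.2004, 0.1878]
tool_rot: [180.0, -0.0, 98.1]
force: [-0.2, -0.0, -1.1]
grip_width: 0.0209
```

```bash
python3 -c "
from h import *
from cell import env
o=st()
i=env.read_camera('scene')['img']
a=i[170:270,255:355]
cv2.imwrite('pics/z8.png',np.clip(cv2.resize(a,(600,600),interpolation=cv2.INTER_CUBIC)*1.5,0,255).astype('uint8'))"
```

```text
7.15 [ 0.5399 -0.2004  0.1878] [ 1.7998e+02 -1.0000e-02  9.8060e+01] [-0.16 -0.02 -1.11] [-0.056  0.042  0.027] 0.0209 [-15.4  15.9  38.7 102.6 -10.9  65.3  34.8]
```

View pics/z8.png

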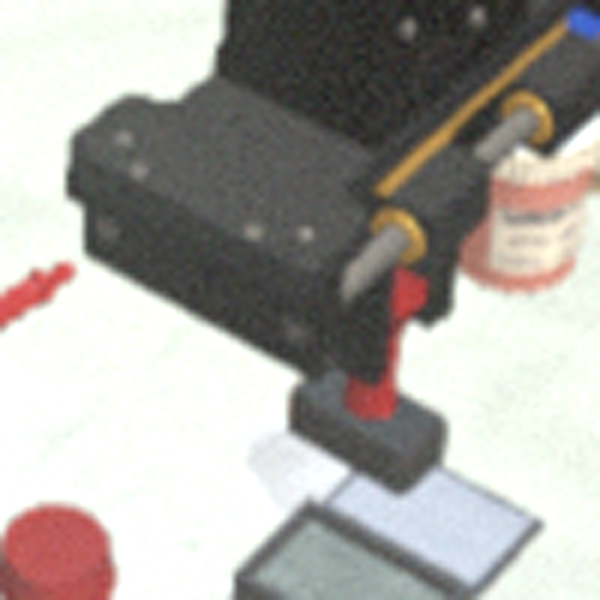

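The stamp is lifted and hangs upright. Next I'll carry it over the box.

```bash
python3 -c "
from h import *
o=st();print(togo(o,[.4908,.134,.185]))"
```

```text
7.2 [ 0.5396 -0.2003  0.1872] [-1.7996e+02 -3.0000e-02  9.8050e+01] [0.53 1.01 0.36] [-0.091  0.087  0.007] 0.021 [-15.4  15.9  38.7 102.6 -10.9  65.3  34.8]
[33.79 -0.15  0.24]
```

Request:
drive_tool --pt "1 0 0 0 0 0 0" --pt "2 0 0 0 0 0 0" --pt "2.5 0 0 0 0 0 0" --pt "2.5 0 0 0 0 0 0" --pt "2.5 0 0 0 0 0 0" --pt "2.5 0 0 0 0 0 0" --pt "2.5 0 0 0 0 0 0" --pt "2.5 0 0 0 0 0 0" --pt "2.5 0 0 0 0 0 0" --pt "2.5 0 0 0 0 0 0" --pt "2.5 0 0 0 0 0 0" --pt "2.5 0 0 0 0 0 0" --pt "2.3 -0.15 0 0 0 0 0" --pt "2 0 0.2 0 0 0 0" --pt "1 0 0 0 0 0 0" --pt "0.5 0 0 0 0 -2.3 0" --pt "0 0 0 0 0 -2.3 0" --pt "0 0 0 0 0 0 0" --pt "0 0 0 0 0 0 0" --pt "0 0 0 0 0 0 0"

```text
time_s: 8.87
tool_pos: [0.4911, 0.1333, 0.1855]
tool_rot: [-180.0, 0.0, 102.5]
force: [-0.9, -0.5, -0.3]
grip_width: 0.0212
```

```bash
python3 -c "
from h import *
from cell import env
o=st();print(togo(o,[.4908,.134,.185]))
i=env.read_camera('scene')['img'];cv2.imwrite('pics/s9.png',i)
t=env.read_camera('top')['img'];cv2.imwrite('pics/t9.png',t)
a=i[130:230,135:235]
f=lambda a:np.clip(cv2.resize(a,(400,400),interpolation=cv2.INTER_CUBIC)*1.5,0,255).astype('uint8')
cv2.imwrite('pics/z9.png',np.hstack([f(a),f(t[190:290,150:250])]))"
```

```text
8.87 [0.4911 0.1333 0.1855] [-1.7998e+02  1.0000e-02  1.0254e+02] [-0.94 -0.52 -0.35] [-0.142 -0.002 -0.005] 0.0212 [-41.7   6.   24.9 111.3  -2.8  63.3  -3.1]
[ 0.07 -0.01  0.05]
```

View pics/z9.png

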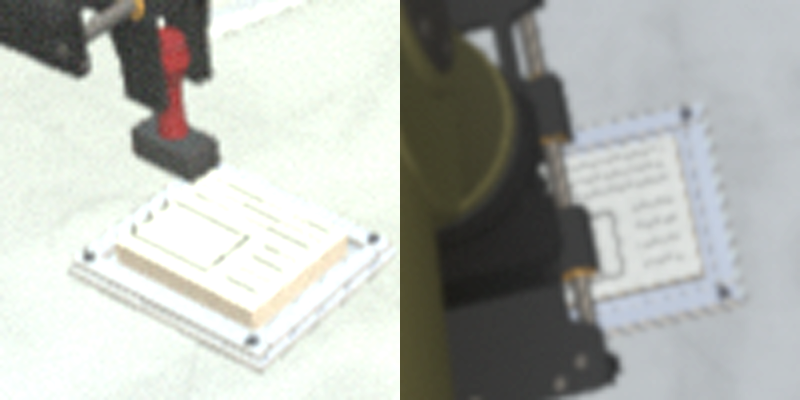

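Request:
drive_tool --pt "0 0 1 0 0 0 0" --pt "0 0 1 0 0 0 0" --pt "0 0 1 0 0 0 0" --pt "0 0 0.6 0 0 0 0" --pt "0 0 0.2 0 0 0 0" --pt "0 0 0 0 0 0 0" --pt "0 0 0 0 0 0 0" --pt "0 0 0 0 0 0 0"

```text
time_s: 9.63
tool_pos: [0.4915, 0.134, 0.1481]
tool_rot: [180.0, -0.0, 102.6]
force: [0.4, -0.1, -1.3]
grip_width: 0.0208
```

```bash
python3 -c "
from h import *
from cell import env
o=st();print(togo(o,[.4908,.134,.185]))
i=env.read_camera('scene')['img'];cv2.imwrite('pics/s10.png',i)
a=i[150:225,150:250]
f=lambda a:np.clip(cv2.resize(a,(800,600),interpolation=cv2.INTER_CUBIC)*1.2,0,255).astype('uint8')
cv2.imwrite('pics/z10.png',f(a))"
```

```text
9.63 [0.4915 0.134  0.1481] [ 1.7995e+02 -1.0000e-02  1.0264e+02] [ 0.37 -0.09 -1.28] [-0.054  0.007 -0.05 ] 0.0208 [-41.2   8.6  24.8 113.4  -4.2  58.8  -1.8]
[ 0.01 -0.07 -3.69]
```

View pics/z10.png

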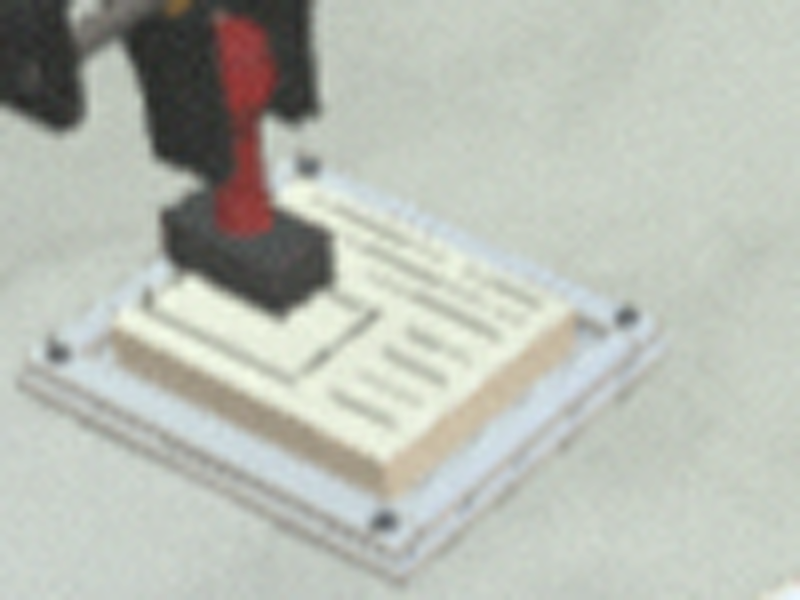

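```bash
python3 -c "
from h import *
f=lambda x,y:np.array([x/8+150-.44,y/8+150-.44])
ang=lambda d: np.degrees(np.arctan2(d[1],d[0])).round(1)
L,F,R=[plane('scene',f(*p),.0334) for p in((165,252),(285,315),(332,278))]
print('foot',(L+R)/2,np.linalg.norm(L-F),np.linalg.norm(R-F),ang(L-F)-90,ang(R-F))
for z in (.014,.019,.024):
  L,F,R=[plane('scene',f(*p),z) for p in((150,303),(297,382),(378,315))]
  print(z,'box',((L+R)/2).round(4),np.linalg.norm(L-F).round(4),np.linalg.norm(R-F).round(4),ang(L-F)-90,ang(R-F))
  C=[plane('scene',f(*p),z) for p in((115,325),(388,462),(578,318))]
  print('card',ang(C[0]-C[1])-90,ang(C[2]-C[1]),np.linalg.norm(C[0]-C[1]),np.linalg.norm(C[2]-C[1]))
"
```

```text
foot [0.49502274 0.14063395 0.0334    ] 0.04295291657594149 0.018342229969558387 10.400000000000006 12.5
0.014 box [0.4996 0.1437 0.014 ] 0.0534 0.0328 10.200000000000003 13.4
card 12.099999999999994 9.3 0.09440349966589436 0.07265449309492468
0.019 box [0.4965 0.1384 0.019 ] 0.053 0.0326 10.200000000000003 13.4
card 12.099999999999994 9.3 0.09373005481166487 0.07213619880832935
0.024 box [0.4933 0.1331 0.024 ] 0.0526 0.0324 10.200000000000003 13.4
card 12.099999999999994 9.3 0.09305660995743538 0.07161790452173405
```

The relative view puts the foot within about 2 mm of the box and square to it. I'll shift 1 mm, then go down towards contact.

Request:
drive_tool --pt "-0.1 0.1 0.3 0 0 0 0" --pt "0 0 0.3 0 0 0 0" --pt "0 0 0.2 0 0 0 0" --pt "0 0 0.1 0 0 0 0" --pt "0 0 0.1 0 0 0 0" --pt "0 0 0 0 0 0 0" --pt "0 0 0 0 0 0 0"

```text
time_s: 10.27
tool_pos: [0.4923, 0.1331, 0.1377]
tool_rot: [-180.0, -0.0, 102.6]
force: [0.4, 0.4, -1.1]
grip_width: 0.0209
```

Request:
drive_tool --pt "0 0 0.1 0 0 0 0" --pt "0 0 0 0 0 0 0" --pt "0 0 0 0 0 0 0"

```text
time_s: 10.52
tool_pos: [0.4924, 0.1332, 0.1368]
tool_rot: [180.0, -0.0, 102.6]
force: [-0.3, 0.5, -0.2]
grip_width: 0.0212
```

Request:
drive_tool --pt "0 0 0.1 0 0 0 0" --pt "0 0 0 0 0 0 0" --pt "0 0 0 0 0 0 0"

```text
time_s: 10.77
tool_pos: [0.4923, 0.1331, 0.1357]
tool_rot: [-180.0, -0.0, 102.6]
force: [-0.2, 0.3, -1.1]
grip_width: 0.0205
```

```bash
python3 -c "
from h import *
from cell import env
o=st()
i=env.read_camera('scene')['img'];cv2.imwrite('pics/s11.png',i)
a=i[150:225,150:250]
f=lambda a:np.clip(cv2.resize(a,(800,600),interpolation=cv2.INTER_CUBIC)*1.2,0,255).astype('uint8')
cv2.imwrite('pics/z11.png',f(a))"
```

```text
10.77 [0.4923 0.1331 0.1357] [-180.     -0.    102.65] [-0.24  0.31 -1.08] [-0.146  0.005 -0.008] 0.0205 [-41.    9.7  24.8 113.9  -4.8  57.4  -1.2]
```

View pics/z11.png

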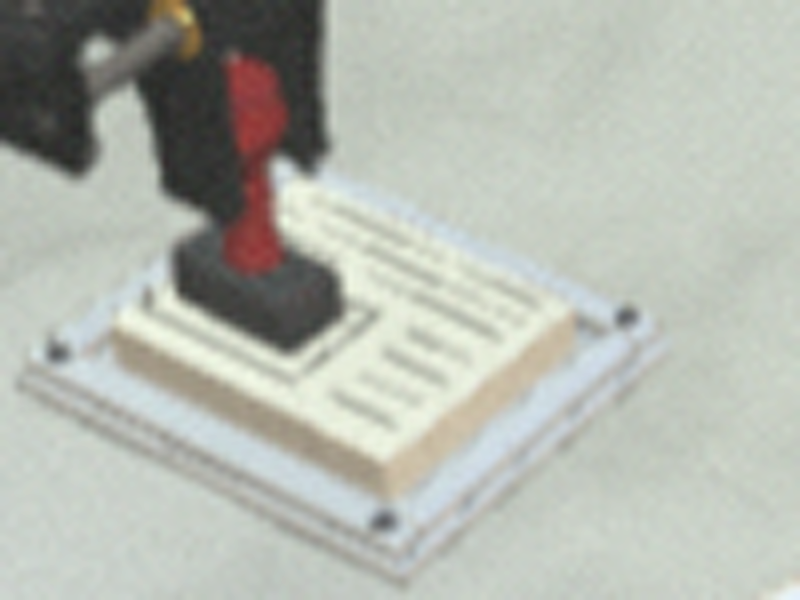

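The foot now sits inside the box in the image: foot centre at crop (260,300) and box centre at (263,309), about 1 px apart. I'll keep going straight down.

Request:
drive_tool --pt "0 0 0.1 0 0 0 0" --pt "0 0 0 0 0 0 0" --pt "0 0 0 0 0 0 0"

```text
time_s: 11.07
tool_pos: [0.4926, 0.1332, 0.135]
tool_rot: [180.0, -0.0, 102.6]
force: [0.5, 0.4, 0.6]
grip_width: 0.021
```

Request:
drive_tool --pt "0 0 0.1 0 0 0 0" --pt "0 0 0 0 0 0 0" --pt "0 0 0 0 0 0 0"

```text
time_s: 11.32
tool_pos: [0.4927, 0.1333, 0.1341]
tool_rot: [180.0, -0.0, 102.6]
force: [-0.1, 0.1, 3.8]
grip_width: 0.021
```

Request:
drive_tool --pt "0 0 0.1 0 0 0 0" --pt "0 0 0 0 0 0 0" --pt "0 0 0 0 0 0 0"

```text
time_s: 11.57
tool_pos: [0.4928, 0.1334, 0.1333]
tool_rot: [179.9, -0.0, 102.6]
force: [-0.8, 0.2, 5.4]
grip_width: 0.0208
```

Request:
drive_tool --pt "0 0 0 0 0 0 0"

```text
time_s: 11.65
tool_pos: [0.4928, 0.1334, 0.1333]
tool_rot: [179.9, -0.0, 102.7]
force: [-1.3, 0.5, 6.4]
grip_width: 0.0208
```

```bash
python3 -c "
from h import *
from cell import env
o=st()
i=env.read_camera('scene')['img'];cv2.imwrite('pics/s12.png',i)
a=i[150:225,150:250]
f=lambda a:np.clip(cv2.resize(a,(800,600),interpolation=cv2.INTER_CUBIC)*1.2,0,255).astype('uint8')
cv2.imwrite('pics/z12.png',f(a))"
```

```text
11.65 [0.4928 0.1334 0.1333] [ 1.7993e+02 -2.0000e-02  1.0265e+02] [-1.34  0.53  6.43] [-0.075  0.161  0.029] 0.0208 [-40.9   9.9  24.8 114.   -5.   57.   -1.1]
```

View pics/z12.png

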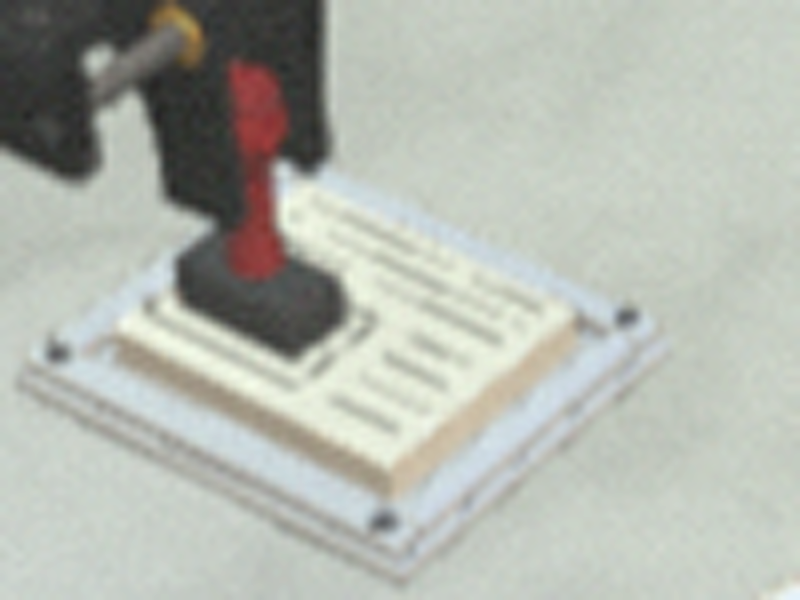

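The foot is flat on the card at about 7 N and inside the box, but sits 2–4 mm off-centre towards +x. I'll lift 5 mm, shift about 2 mm and press again.

Request:
drive_tool --pt "0 0 -0.25 0 0 0 0" --pt "0 0 -0.25 0 0 0 0" --pt "0 0 -0.1 0 0 0 0" --pt "0 0 0 0 0 0 0" --pt "-0.05 -0.22 0 0 0 0 0" --pt "0 0 0 0 0 0 0" --pt "0 0 0 0 0 0 0" --pt "0 0 0 0 0 0 0"

```text
time_s: 12.37
tool_pos: [0.4902, 0.1321, 0.1386]
tool_rot: [-180.0, -0.0, 102.6]
force: [-0.8, 0.1, -1.2]
grip_width: 0.0206
```

Request:
drive_tool --pt "0 0 0.2 0 0 0 0" --pt "0 0 0.1 0 0 0 0" --pt "0 0 0.1 0 0 0 0" --pt "0 0 0.1 0 0 0 0" --pt "0 0 0.1 0 0 0 0" --pt "0 0 0 0 0 0 0" --pt "0 0 0 0 0 0 0"

```text
time_s: 12.95
tool_pos: [0.4909, 0.1325, 0.1335]
tool_rot: [179.9, -0.0, 102.6]
force: [-0.2, 0.6, 4.6]
grip_width: 0.0208
```

```bash
python3 -c "
from h import *
from cell import env
o=st()
i=env.read_camera('scene')['img'];cv2.imwrite('pics/s13.png',i)
a=i[150:225,150:250]
f=lambda a:np.clip(cv2.resize(a,(800,600),interpolation=cv2.INTER_CUBIC)*1.2,0,255).astype('uint8')
cv2.imwrite('pics/z13.png',f(a))"
```

```text
12.95 [0.4909 0.1325 0.1335] [ 1.7993e+02 -3.0000e-02  1.0265e+02] [-0.23  0.56  4.63] [-0.103  0.301 -0.055] 0.0208 [-40.9   9.6  24.8 114.3  -4.8  57.   -1.2]
```

View pics/z13.png

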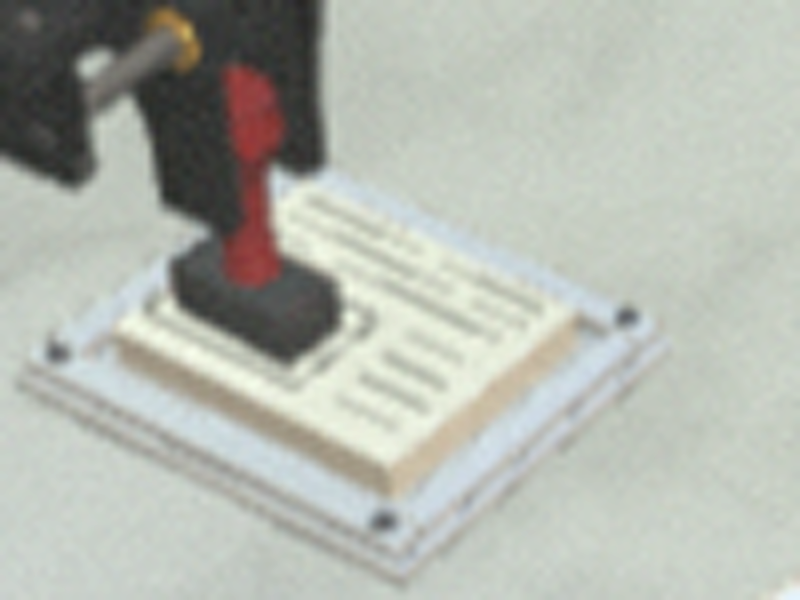

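The front-corner margin is now close to the expected one, so the stamp is centred within about 2 mm. I'll press in small steps.

Request:
drive_tool --pt "0 0 0.06 0 0 0 0" --pt "0 0 0.06 0 0 0 0" --pt "0 0 0 0 0 0 0"

```text
time_s: 13.25
tool_pos: [0.491, 0.1326, 0.1326]
tool_rot: [179.9, -0.0, 102.7]
force: [-1.0, -0.3, 7.6]
grip_width: 0.0212
```

Request:
drive_tool --pt "0 0 0 0 0 0 0"

```text
time_s: 13.33
tool_pos: [0.4911, 0.1326, 0.1327]
tool_rot: [179.9, -0.0, 102.7]
force: [-0.9, 1.2, 6.3]
grip_width: 0.0214
```

Request:
drive_tool --pt "0 0 0 0 0 0 0"

```text
time_s: 13.42
tool_pos: [0.4911, 0.1326, 0.1327]
tool_rot: [179.9, -0.0, 102.6]
force: [-1.9, -0.3, 7.4]
grip_width: 0.0211
```

Request:
drive_tool --pt "0 0 0.07 0 0 0 0" --pt "0 0 0.07 0 0 0 0" --pt "0 0 0 0 0 0 0"

```text
time_s: 13.67
tool_pos: [0.4913, 0.1327, 0.1316]
tool_rot: [179.9, -0.1, 102.6]
force: [-2.2, 0.2, 9.4]
grip_width: 0.0207
```

Request:
drive_tool --pt "0 0 0 0 0 0 0"

```text
time_s: 13.75
tool_pos: [0.4913, 0.1328, 0.1317]
tool_rot: [179.9, -0.1, 102.7]
force: [-2.3, 1.0, 8.9]
grip_width: 0.0207
```

Request:
drive_tool --pt "0 0 0 0 0 0 0"

```text
time_s: 13.83
tool_pos: [0.4913, 0.1328, 0.1317]
tool_rot: [179.9, -0.1, 102.7]
force: [-2.6, -0.7, 9.2]
grip_width: 0.0212
```

Force is about 10 N, with a sideways load of roughly 2.4 N in -x from arm sag. I'll take some of that off while adding the last bit of press, then hold.

Request:
drive_tool --pt "0 -0.05 0.03 0 0 0 0" --pt "0 -0.05 0.03 0 0 0 0" --pt "0 0 0 0 0 0 0"

```text
time_s: 14.08
tool_pos: [0.4907, 0.1327, 0.1314]
tool_rot: [179.8, -0.1, 102.7]
force: [-1.4, 0.8, 11.4]
grip_width: 0.0209
```

Request:
drive_tool --pt "0 0 0 0 0 0 0" --pt "0 0 0 0 0 0 0"

```text
time_s: 14.25
tool_pos: [0.4908, 0.1327, 0.1315]
tool_rot: [179.8, -0.1, 102.7]
force: [-1.8, 0.4, 10.7]
grip_width: 0.0209
```

Request:
drive_tool --pt "0 0 0 0 0 0 0" --pt "0 0 0 0 0 0 0"

```text
time_s: 14.42
tool_pos: [0.4908, 0.1327, 0.1315]
tool_rot: [179.8, -0.1, 102.6]
force: [-1.9, 0.8, 10.5]
grip_width: 0.0207
```

About 11.5 N at the card. Hold for 1.5 s.

Request:
drive_tool --pt "0 0 0 0 0 0 0" --pt "0 0 0 0 0 0 0" --pt "0 0 0 0 0 0 0" --pt "0 0 0 0 0 0 0" --pt "0 0 0 0 0 0 0" --pt "0 0 0 0 0 0 0" --pt "0 0 0 0 0 0 0" --pt "0 0 0 0 0 0 0" --pt "0 0 0 0 0 0 0" --pt "0 0 0 0 0 0 0"

```text
time_s: 15.25
tool_pos: [0.4908, 0.1327, 0.1315]
tool_rot: [179.8, -0.1, 102.7]
force: [-1.4, 0.5, 10.0]
grip_width: 0.021
```

```bash
python3 -c "
from h import *
from cell import env
o=st()
i=env.read_camera('scene')['img'];cv2.imwrite('pics/s14.png',i)
a=i[150:225,150:250]
f=lambda a:np.clip(cv2.resize(a,(800,600),interpolation=cv2.INTER_CUBIC)*1.2,0,255).astype('uint8')
cv2.imwrite('pics/z14.png',f(a))"
```

```text
15.25 [0.4908 0.1327 0.1315] [ 1.7980e+02 -7.0000e-02  1.0265e+02] [-1.43  0.51  9.98] [-0.082  0.359  0.003] 0.021 [-40.9   9.7  24.7 114.5  -4.9  56.6  -1.1]
```

View pics/z14.png

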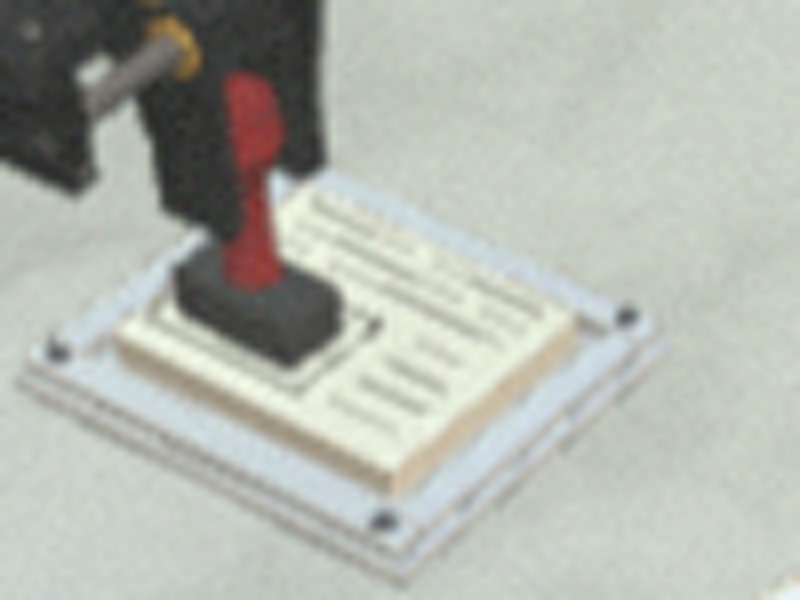

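The foot is flat inside the box, centred and upright. I'll hold a little longer and then lift straight off.

Request:
drive_tool --pt "0 0 0.02 0 0 0 0" --pt "0 0 0 0 0 0 0" --pt "0 0 0 0 0 0 0" --pt "0 0 0 0 0 0 0" --pt "0 0 0 0 0 0 0" --pt "0 0 0 0 0 0 0" --pt "0 0 -0.2 0 0 0 0" --pt "0 0 -0.2 0 0 0 0" --pt "0 0 -0.3 0 0 0 0" --pt "0 0 -0.6 0 0 0 0" --pt "0 0 -1 0 0 0 0" --pt "0 0 -1.2 0 0 0 0" --pt "0 0 -1.2 0 0 0 0" --pt "0 0 -0.8 0 0 0 0" --pt "0 0 -0.4 0 0 0 0" --pt "0 0 0 0 0 0 0" --pt "0 0 0 0 0 0 0" --pt "0 0 0 0 0 0 0"

```text
time_s: 16.8
tool_pos: [0.4889, 0.1319, 0.1878]
tool_rot: [-179.9, 0.0, 102.6]
force: [-0.2, 0.2, -1.0]
grip_width: 0.0206
```

```bash
python3 -c "
from h import *
o=st();print(togo(o,[.5395,-.1995,.186]))
i=None
from cell import env
i=env.read_camera('scene')['img'];a=i[130:205,150:250]
cv2.imwrite('pics/z15.png',np.clip(cv2.resize(a,(800,600),interpolation=cv2.INTER_CUBIC)*1.2,0,255).astype('uint8'))"
```

```text
16.8 [0.4889 0.1319 0.1878] [-1.7994e+02  1.0000e-02  1.0265e+02] [-0.2   0.25 -0.96] [-0.055  0.015  0.007] 0.0206 [-41.7   5.5  24.9 111.5  -2.6  63.6  -3. ]
[-33.44  -2.32   0.19]
```

View pics/z15.png

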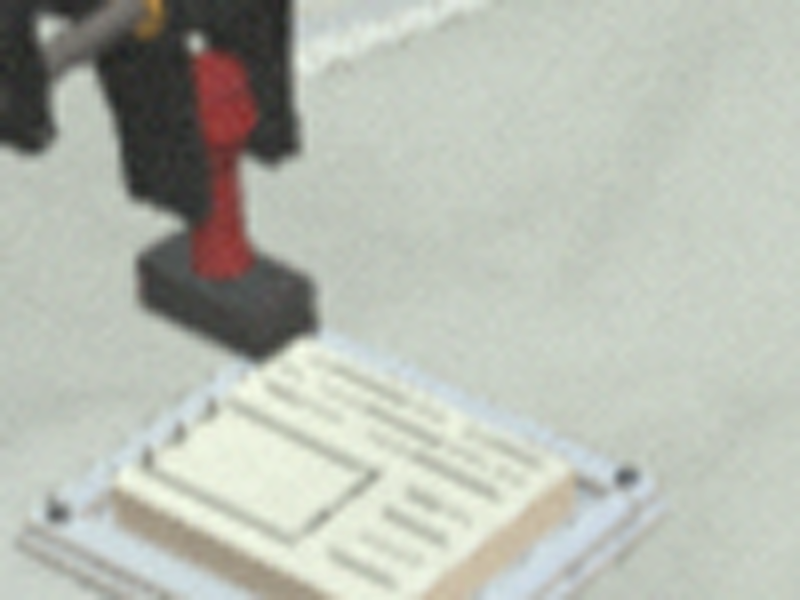

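Lifted clear and still upright. Now the return: rotate back first, then carry it to the pick pose.

Request:
drive_tool --pt "0 0 0 0 0 2.3 0" --pt "0 0 0 0 0 2.3 0" --pt "-1 0 0 0 0 0 0" --pt "-2 0 0 0 0 0 0" --pt "-2.5 0 0 0 0 0 0" --pt "-2.5 0 0 0 0 0 0" --pt "-2.5 0 0 0 0 0 0" --pt "-2.5 0 0 0 0 0 0" --pt "-2.5 0 0 0 0 0 0" --pt "-2.5 0 0 0 0 0 0" --pt "-2.5 0 0 0 0 0 0" --pt "-2.5 0 0 0 0 0 0" --pt "-2.5 0 0 0 0 0 0" --pt "-2.5 0.3 0 0 0 0 0" --pt "-2 0 0 0 0 0 0" --pt "-1 0 0 0 0 0 0" --pt "-0.5 0 0 0 0 0 0" --pt "0 0 0 0 0 0 0" --pt "0 0 0 0 0 0 0" --pt "0 0 0 0 0 0 0"

```text
time_s: 18.52
tool_pos: [0.5365, -0.1779, 0.1881]
tool_rot: [-180.0, -0.1, 98.2]
force: [-0.1, 0.2, -0.7]
grip_width: 0.0207
```

```bash
python3 -c "
from h import *
o=st();print(togo(o,[.5398,-.2004,.1228]))"
```

```text
18.52 [ 0.5365 -0.1779  0.1881] [-1.7999e+02 -7.0000e-02  9.8180e+01] [-0.1   0.15 -0.71] [-0.08   0.059 -0.034] 0.0207 [-18.2  14.5  38.9 104.  -10.   65.   32.3]
[-2.29  0.01  6.53]
```

Request:
drive_tool --pt "-1.2 0 1 0 0 0 0" --pt "-1.1 0 1.5 0 0 0 0" --pt "0 0 1 0 0 0 0" --pt "0 0 0.5 0 0 0 0" --pt "0 0 0.2 0 0 0 0" --pt "0 0 0 0 0 0 0" --pt "0 0 0 0 0 0 0" --pt "0 0 0 0 0 0 0"

```text
time_s: 19.18
tool_pos: [0.5402, -0.2018, 0.147]
tool_rot: [179.9, -0.0, 98.1]
force: [1.4, -0.9, 0.5]
grip_width: 0.0209
```

```bash
python3 -c "
from h import *
o=st();print(togo(o,[.5398,-.2004,.1228]))
from cell import env
i=env.read_camera('scene')['img'];a=i[200:275,265:365]
cv2.imwrite('pics/z16.png',np.clip(cv2.resize(a,(800,600),interpolation=cv2.INTER_CUBIC)*1.4,0,255).astype('uint8'))"
```

```text
19.18 [ 0.5402 -0.2018  0.147 ] [179.93  -0.    98.09] [ 1.37 -0.93  0.48] [-0.084 -0.01  -0.025] 0.0209 [-14.9  18.9  38.6 104.7 -13.4  61.   36.8]
[ 0.14 -0.02  2.42]
```

View pics/z16.png

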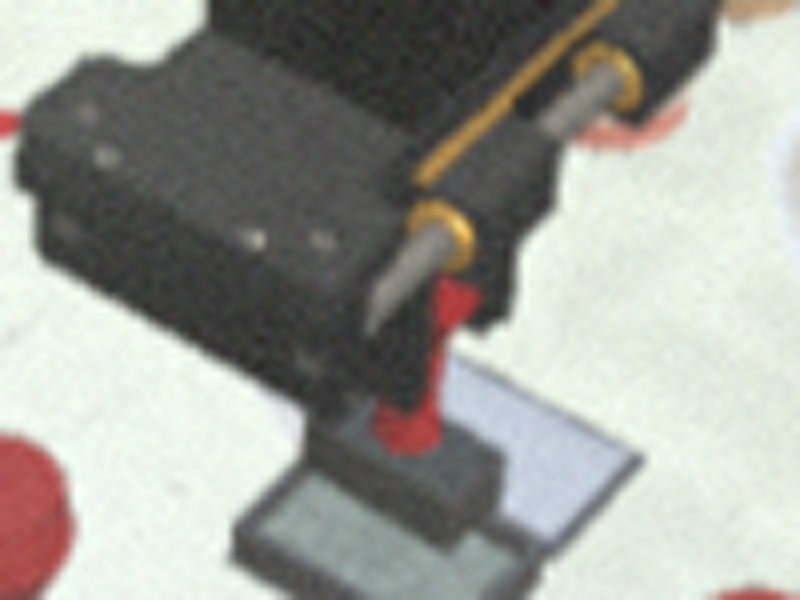

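It is above the tin and aligned. I'll lower it to just above the pad.

Request:
drive_tool --pt "0.15 0 0 0 0 0 0" --pt "0 0 0.5 0 0 0 0" --pt "0 0 0.7 0 0 0 0" --pt "0 0 0.5 0 0 0 0" --pt "0 0 0.4 0 0 0 0" --pt "0 0 0.2 0 0 0 0" --pt "0 0 0 0 0 0 0" --pt "0 0 0 0 0 0 0"

```text
time_s: 19.9
tool_pos: [0.5394, -0.2009, 0.1232]
tool_rot: [-180.0, 0.0, 98.0]
force: [0.2, -0.3, -1.1]
grip_width: 0.0213
```

Request:
drive_tool --pt "0 0 0.1 0 0 0 0" --pt "0 0 0 0 0 0 0" --pt "0 0 0 0 0 0 0"

```text
time_s: 20.15
tool_pos: [0.5396, -0.201, 0.1227]
tool_rot: [180.0, 0.0, 98.0]
force: [-0.0, -0.5, 2.5]
grip_width: 0.0213
```

```bash
python3 -c "
from h import *
o=st();print(togo(o,[.5398,-.2004,.1228]))
from cell import env
i=env.read_camera('scene')['img'];a=i[215:290,265:365]
cv2.imwrite('pics/z17.png',np.clip(cv2.resize(a,(800,600),interpolation=cv2.INTER_CUBIC)*1.4,0,255).astype('uint8'))"
```

```text
20.15 [ 0.5396 -0.201   0.1227] [1.7997e+02 1.0000e-02 9.8040e+01] [-0.04 -0.49  2.48] [-0.103  0.17  -0.055] 0.0213 [-14.3  20.6  38.  105.9 -14.7  58.5  37.7]
[ 0.05  0.03 -0.01]
```

View pics/z17.png

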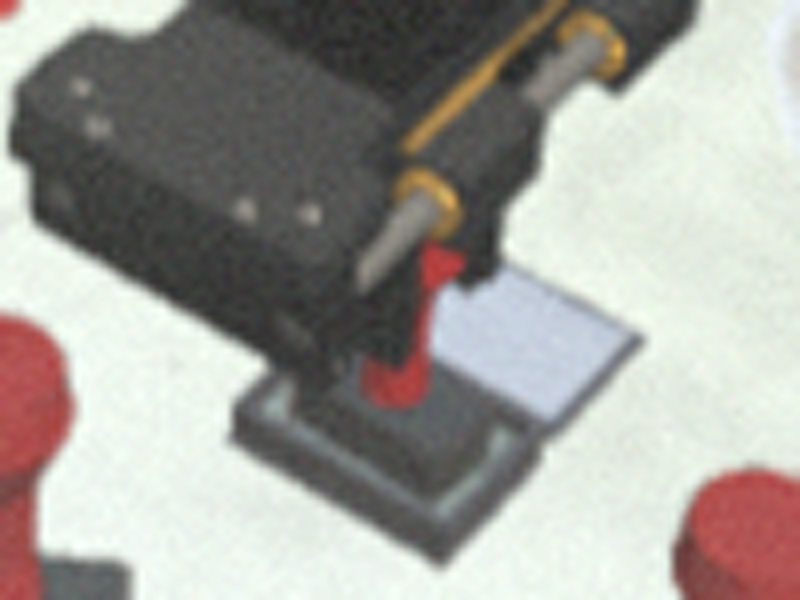

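The foot is on the pad inside the rim, with about 3 N of contact. Release.

Request:
drive_tool --pt "0 0 0 0 0 0 0" --pt "0 0 0 0 0 0 0" --pt "0 0 0 0 0 0 0.35" --pt "0 0 0 0 0 0 0.5" --pt "0 0 0 0 0 0 0.7" --pt "0 0 0 0 0 0 0.7" --pt "0 0 0 0 0 0 0.7" --pt "0 0 0 0 0 0 0.7" --pt "0 0 0 0 0 0 0.7" --pt "0 0 0 0 0 0 0.7" --force 5

```text
time_s: 21.03
tool_pos: [0.5394, -0.2008, 0.1223]
tool_rot: [-180.0, -0.0, 98.0]
force: [0.4, 0.2, -0.5]
grip_width: 0.0598
```

Request:
drive_tool --pt "0 0 -0.5 0 0 0 0.7" --pt "0 0 -1 0 0 0 0.7" --pt "0 0 -2 0 0 0 0.7" --pt "0 0 -2 0 0 0 0.7" --pt "0 0 -2 0 0 0 0.7" --pt "0 0 -2 0 0 0 0.7" --pt "0 0 -2 0 0 0 0.7" --pt "2 0 -0.5 0 0 0 0.7" --pt "3 0 0 0 0 0 0.7" --pt "3 0 0 0 0 0 0.7" --pt "3 0 0 0 0 0 0.7" --pt "3 0 0 0 0 0 0.7" --pt "3 0 0 0 0 0 0.7" --pt "3 0 0 0 0 0 0.7" --pt "2 0 0 0 0 0 0.7" --pt "1 0 0 0 0 0 0.7" --pt "0 0 0 0 0 0 0.7" --pt "0 0 0 0 0 0 0.7"

```text
time_s: 22.53
tool_pos: [0.5075, 0.026, 0.2429]
tool_rot: [179.9, 0.0, 98.0]
force: [0.8, -0.4, 0.1]
grip_width: 0.0608
```

```bash
python3 -c "
from h import *
o=st()
from cell import env
i=env.read_camera('scene')['img'];t=env.read_camera('top')['img'];cv2.imwrite('pics/s18.png',i)
f=lambda a:np.clip(cv2.resize(a,(400,400),interpolation=cv2.INTER_CUBIC)*1.8,0,255).astype('uint8')
cv2.imwrite('pics/z18.png',np.hstack([f(i[225:300,280:355]),f(t[185:255,315:385])]))"
```

```text
22.53 [0.5075 0.026  0.2429] [1.7995e+02 4.0000e-02 9.8040e+01] [ 0.77 -0.4   0.08] [-0.063  0.026 -0.002] 0.0608 [-35.2   2.5  30.3 107.8  -1.3  70.    3.5]
```

View pics/z18.png

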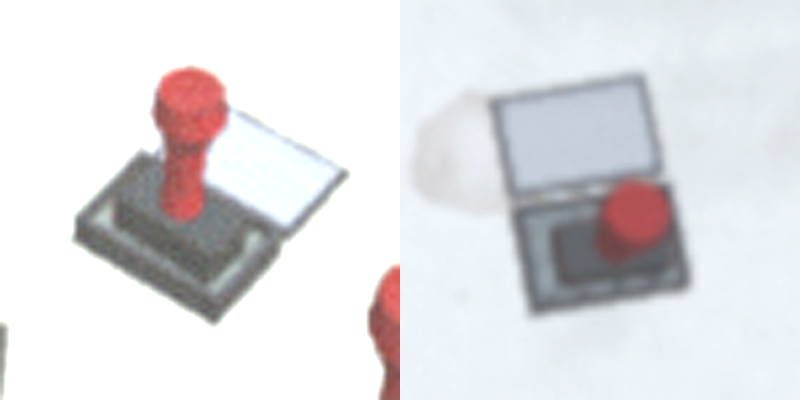

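View pics/s18.png

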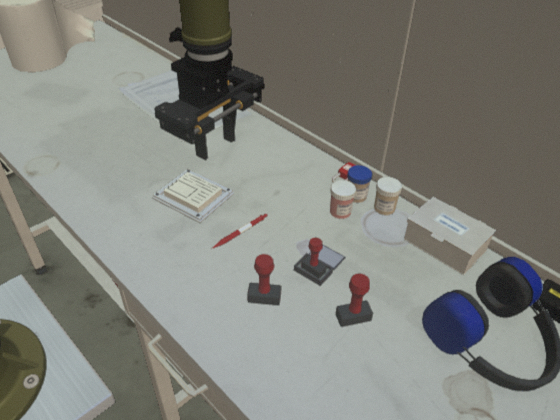

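Both views show the stamp standing upright inside the tin's rim and aligned with it. The pen, at (240,230), and the pots have not moved, and the gripper is well clear. I'm handing the job in.

```bash
python3 -c "
from cell import env
print(env.sign_off())"
```

```text
the job is handed in; nothing more can be done
None
```

I stamped the card inside the box and stood the stamp upright back on the ink pad. I handed the job in at about 22.5 s; no verdict was reported.

- **Press:** the wrist force read 10–11.4 N through a hold of about 1.8 s. Adding the stamp's weight, that is about 11–12 N on the card. In the scene view the foot sat flat inside the box, about 2 mm or less off-centre and square to it.
- **First touch:** I first touched the card at about 7 N, 2–4 mm off-centre. I lifted 5 mm, shifted about 2 mm and pressed again before the real hold.
- **Sideways load:** it reached about 2.6 N in x, roughly 1.7 mm of bed shift by the stated stiffness. I reduced it to about 1.4–1.9 N for the hold.
- **Final check:** both cameras show the stamp inside the tin's rim, aligned and released. The pen and pots look unmoved in the scene view, and the gripper is well clear.
- **Disagreements:** the two cameras differed by up to about 6 mm in height when triangulated, so I found the card's height by contact and centred the stamp against the box directly in the picture. The grip closed to 21 mm on the 24 mm head, but the stamp did not visibly slip.

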